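# Press a cap onto a sample vial with one turn of the capping press

## Task

Cap the vial with the bench press: push the cross slide in to its stop so that the vial stands under the ram, then turn the handwheel through exactly one revolution, top going away from the robot, so that the ram presses the cap fully home and rises again and the handle stops back at the top. Then draw the slide fully out with the capped vial standing in it. The press is not bolted down, so work gently enough that it does not shift on the bench, and leave everything else where it is.

Things in the scene. Friction and masses are not known exactly. Their poses are not given: they have to be found in the camera images.
- axle (a point): Point on the handwheel's axis of rotation, in the air level with mid-length of the crank handle (about 64 mm out from the wheel's face), 190 mm above the bench. y: the wheel's axis, level, from the handle to the wheel and press; x: to the back of the press, away from the robot; z up. Wheel: plain steel disc 190 mm across, 20 mm thick, upright on the press's right (-y) side.
- wheel (a joint): Handwheel angle, rad. Starts at 0: handle straight up, ram at the top; 3.14: handle at the bottom, ram right down; 6.28: one revolution. Positive: top of the wheel goes to +x of axle, then down. No end stop; stays where left (rub about 2 N at the handle); the cap adds some 3 to 5 N between about 2.2 and 3.0.
- press: Capping press standing unbolted on rubber feet, 3.4 kg: a side force of roughly 10 to 15 N on the handle makes it creep. White C-frame 220 mm deep, 240 high; origin under its centre, axes as axle's. Its crank handle (pose not given) is a black sleeve 22 mm thick, 96 mm long, level along y, free to spin, bolted in a slot of the wheel 45 to 80 mm from the axis: feel for it, or look.
- tab (a point): Centre of the slide's upright aluminium pull tab, 50 mm above the bench: plate 40 mm wide, 10 mm thick along the slide's travel, 44 mm high (its top 22 mm above this point). At least 80 mm free on both sides of it along the travel. y: outward along the slide (as y of axle and press); the slide goes in along -y.
- slide (a joint): How far the cross slide is pushed in, m: 0 fully out (to the press's left), 0.090 in against its end stop, with the nest centred under the ram. Rub about 3 N; rigid stops at both ends; it stays where left.
- cap (a joint): How far the aluminium cap (21 mm across) is pressed down on the vial, m: 0 started and standing 5 mm proud, 0.005 fully home. Takes about 18 N from the ram.
- vial_mid (a point): Middle of the amber glass vial being capped (23 mm across, 46 mm high, z axis up). It stands loose in the nest pocket of the slide, 14 mm deep, its centre 135 mm from the tab centre, on the press side of it.
- vial_a_mid (a point): Middle of a finished capped vial, 23 mm across, 47 mm high, standing on the bench behind the slide. Bystander.
- vial_b_mid (a point): Middle of a second finished capped vial, standing on the bench in front of the press. Bystander.
- tub: Open clear tub of caps, 60 mm across, 45 mm high, on the bench in front of the press; origin under its centre. Bystander.
- pliers: Hand crimping pliers lying on the bench, 150 mm long, black grips; origin at the pivot. Bystander.
- tipbox: Box with a red lid, 120 by 85 mm, 90 mm high; origin under its centre. Bystander.
- bottle: Amber bottle, 70 mm across, 170 mm high; origin under its centre. Bystander.
- beaker: Glass beaker, 66 mm across, 85 mm high; origin under its centre. Bystander.
Not all that is in view belongs to the job. What is shaped like the part that bears cap but red is not meant.

How it is judged (in metres and radians):
On the way, in this order (a step that is already met when the one before it is completed fails the run):
1. the slide is pushed in to its stop before the wheel is turned (value of joint slide above 0.087 m and value of joint wheel below 0.4 rad), for 0.2 s.
2. half a turn: the cap is pressed home (value of joint slide above 0.085 m and value of joint wheel above 2.8 rad and value of joint cap above 0.0035 m).
3. the turn is completed (value of joint slide above 0.085 m and value of joint wheel between 6.08 and 6.48 rad), for 0.3 s.
At the end, for the whole second after the job is handed in: Wheel at one revolution (6.28 within 0.2 rad), slide out (within 5 mm), cap home (within 1.5 mm), the vial upright in its nest on the slide (value of joint wheel between 6.08 and 6.48 rad and value of joint slide below 0.005 m and value of joint cap above 0.0035 m and angle between vial_mid's own z axis and vertical below 0.12 rad and horizontal distance between vial_mid and tab between 0.132 and 0.138 m); the robot touches nothing.
It fails at once if the press is shifted on the bench by more than 5 mm (distance of any of press, axle from where it was at the start of the episode above 0.005 m).
It fails at once if the wheel is turned the wrong way (value of joint wheel below -0.4 rad).
It fails at once if the wheel is carried on into a second stroke (value of joint wheel above 6.78 rad).
It fails at once if another thing on the bench is shoved more than 20 mm (distance of any of vial_a_mid, vial_b_mid, tub, pliers, tipbox, bottle, beaker from where it was at the start of the episode above 0.02 m).
It also fails if it takes over 72 s, if anything falls off the work surface, if the arm or the gripper's body presses on something with over 40 N, if the wrist force passes 120 N, or if a joint passes its speed limit or range.

## Robot

A 6-joint arm with a two-finger parallel gripper is mounted at the origin on the work surface. World frame = base frame: x ahead of the robot, y to its left, z up, the work surface at z = 0. Lengths are in mm, angles in degrees, forces in N, time in s.
With the tool pointing down it reaches from about 350 to 850 mm from the base axis. Payload 8.1 kg.
Tool frame: the origin (TCP) lies midway between the tips of the shut fingers; the grasp point (between the pads) lies 19 mm behind it; z points along the fingers, y is the line along which they close (so a half turn about z gives the same grasp; the last joint's range is limited). The gripper opens to 85 mm and grips with 20 to 120 N. Pads are 22 mm wide; open, the fingers measure 114 mm over their backs; the gripper's body (76 mm by 85 mm) begins 54 mm behind the grasp point. The pads swing forward as they close: fully open they stand 13 mm farther back than shut.
Start: joints at [69.248, 7.471, 85.268, -0, 87.261, -4.893], TCP at [163.945, 577.172, 210.192] pointing down, gripper open.
Joint ranges: [-169.43, 169.43], [-51.17, 129.36], [1.28, 143.12], [-76.62, 256.62], [0, 156.53], [-152.29, 152.29]. Speed limits (degrees/s): [136.94, 136.94, 159.86, 180, 180, 180].

## Interface

Orientations are given as [roll, pitch, yaw] about the fixed x, y, z axes, in that order (R = Rz(yaw) Ry(pitch) Rx(roll)).
In Python, from bench import r gives the robot as it stands.
- The arm moves only by the tool step_arm, never from a script. Its arguments are lists of equal length, an entry for each row: "delta_pos": the shift along the world's x, y, z in units of 200 mm (1.0 is 200 mm), a list of three; "spin": the turn about the world's z in units of 180 degrees (1.0 is 180 degrees). In form: {"delta_pos": [[dx, dy, dz], ...], "spin": [spin, ...]}. A call has 1 to 8 rows; each row shifts and turns the commanded pose from where the row before left it; what a row does not reach is not made up. A row lasts 1/8 s, in which the tool goes at most 62.5 mm and 10.7 degrees, less where a joint would pass 70% of its speed; a pose out of reach is approached as far as the arm can. A call with a number of a shift or a turn outside -1 to 1 is refused whole. A call with a gripper value outside its range is refused whole. "gripper" is the opening, from -1 (shut) to 1 (fully open), set as the call begins (left out, the last holds). The fingers move at their own pace and stop on an object; "squeeze" is the grip in N (left out, the last holds). Time passes only in rows, so rows that do not move let the fingers close. It gives the time, the measured TCP pose, the force, the opening and the grip force at its end, in the units of the state.
- r.sense(): the state, without advancing time (a new reading comes with each control period).
- r.snapshot(name): name is "side" or "top" or "wrist"; returns a dict with "pixels" (400x640x3 uint8, blue, green, red), "fx", "fy", "cx", "cy" (pixels), "camera_from_world" (4x4, takes a point from world to camera coordinates). Camera axes: x right, y up, looking along -z (the intrinsics and any distortion apply to the point x, -y, -z); pixel columns grow to the right and rows downward; lengths in mm; the calibration is good to about 2 mm. A picture is of the moment at which its call begins. There is no depth.
- r.hand_in(): hands the job in; it is judged then, once.
The state is a dict: "time": time; "joint_pos": joint angles; "qd": joint speeds; "joint_efforts": joint torques, N m; "tool_pos": TCP position; "tcp_rot": TCP orientation; "ft_force": force on the tool from outside, world axes, zero at the start; "wrist_torque": the same for the moment, N m; "finger_gap": finger opening in mm; "grip_force": force on a finger pad.
Only numpy, scipy, OpenCV 4.12 (cv2) and the standard library are available. Lean on these libraries where they do the work, as an engineer would, in place of code of your own. Each camera call takes 0.05 s, during which the arm holds its last target. There are 200 camera calls.

## Working session

There is one attempt and no reset: what is moved stays moved. The work goes in short steps, Python scripts to look and compute and a tool call to move; the robot and the scene stay as the last step left them, time stands still between calls to the robot, and variables do not carry over. Pictures are saved under pics/ and viewed, at most 10 in all, crops included, and the job is handed in when it is done.

Besides the shell and the picture viewer there is one more tool, called as a command line: name --pt "numbers of a row" for each row, then --argument value for the rest. step_arm: Moves the arm, as the interface text tells. Shifts and turns lie within -1 to 1; 1 stands for 200 mm of shift or 180 degrees of turn. Its arguments: {"type":"object","properties":{"delta_pos":{"type":"array","items":{"type":"array","items":{"type":"number","minimum":-1,"maximum":1}}},"spin":{"type":"array","items":{"type":"number","minimum":-1,"maximum":1}},"gripper":{"type":"number"},"squeeze":{"type":"number"}},"required":["delta_pos","spin"]}

```bash
mkdir -p pics; ls; cat > h.py <<'E'
from bench import r
import numpy as np, cv2
def snap(n,f):
    s=r.snapshot(n); cv2.imwrite(f'pics/{f}.png',s['pixels']); np.save(f'pics/{f}.npy',{k:v for k,v in s.items() if k!='pixels'},allow_pickle=True); return s
def load(f): return np.load(f'pics/{f}.npy',allow_pickle=True).item()
def ray(s,u,v):
    M=np.array(s['camera_from_world']);R,t=M[:3,:3],M[:3,3]
    d=np.array([(u-s['cx'])/s['fx'],-(v-s['cy'])/s['fy'],-1.])
    return -R.T@t, R.T@d
def atz(s,u,v,z):
    o,d=ray(s,u,v); return o+d*(z-o[2])/d[2]
def proj(s,p):
    M=np.array(s['camera_from_world']);c=M[:3,:3]@np.array(p)+M[:3,3]
    return s['cx']+s['fx']*c[0]/-c[2], s['cy']-s['fy']*c[1]/-c[2]
def tri(*obs):
    A=0;b=0
    for s,u,v in obs:
        o,d=ray(s,u,v);d/=np.linalg.norm(d);P=np.eye(3)-np.outer(d,d);A=A+P;b=b+P@o
    return np.linalg.solve(A,b)
E
python3 - <<'E'
from h import *
for n in('top','side'):
    s=snap(n,n+'0'); print(n,{k:v for k,v in s.items() if k!='pixels'})
print(r.sense())
a=cv2.imread('pics/top0.png');b=cv2.imread('pics/side0.png')
cv2.imwrite('pics/c.png',np.vstack([a,b])[:, :])
E
```

```text
pics
top {'fx': 438.0916001308013, 'fy': 438.0916001308013, 'cx': 315.47669623274027, 'cy': 199.56122564439858, 'camera_from_world': array([[-2.27343171e-02, -9.99554096e-01,  1.93586964e-02,
         2.12901369e+01],
       [ 9.97249506e-01, -2.13070337e-02,  7.09889586e-02,
        -5.17925618e+02],
       [-7.05448280e-02,  2.09193359e-02,  9.97289230e-01,
        -1.26553119e+03],
       [ 0.00000000e+00,  0.00000000e+00,  0.00000000e+00,
         1.00000000e+00]])}
side {'fx': 407.01322107417593, 'fy': 407.01322107417593, 'cx': 316.2884275774515, 'cy': 200.62991428253196, 'camera_from_world': array([[-9.95552792e-01, -9.35390460e-02,  1.11841795e-02,
         5.00982031e+02],
       [ 5.52652822e-02, -4.83762175e-01,  8.73452865e-01,
        -1.29207956e+02],
       [-7.62914647e-02,  8.70186535e-01,  4.86780246e-01,
        -1.17199945e+03],
       [ 0.00000000e+00,  0.00000000e+00,  0.00000000e+00,
         1.00000000e+00]])}
{'time': 0.1, 'joint_pos': array([ 6.92462631e+01,  7.51119266e+00,  8.53264659e+01, -4.95807543e-04,
        8.72632400e+01, -4.89369582e+00]), 'qd': array([-0.03947977, -0.01700874, -0.23998684, -0.08371489,  0.02226513,
       -0.03649909]), 'joint_efforts': array([ 1.41901626e-03, -5.70950782e+01, -5.01942194e+01, -1.56109140e-04,
        8.24323244e-03, -1.73317829e-05]), 'tool_pos': array([163.75892948, 576.62890227, 209.21225766]), 'tcp_rot': array([-1.79899427e+02, -8.11399023e-03,  1.64139976e+02]), 'ft_force': array([ 0.27497726,  0.2157545 , -0.15943093]), 'wrist_torque': array([ 0.019962  , -0.03716857,  0.02402143]), 'grip_force': 0.0, 'finger_gap': 85.22645133107908}
```

View pics/top0.png

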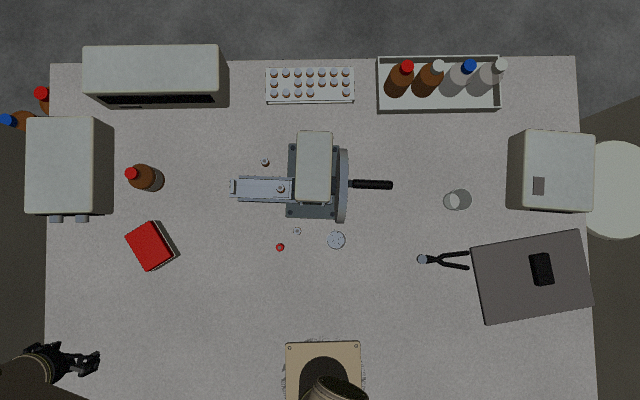

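View pics/side0.png

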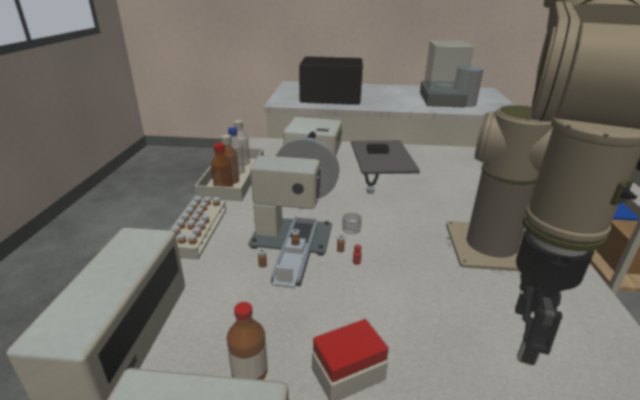

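Top: tab near (233,188), vial in the nest (281,188), handle sleeve (350–392,185), wheel (342,185), vial_a (265,162), vial_b (297,231), tub (336,240). The red vial-like thing at (280,247) is the decoy; the one to cap is the amber vial in the nest, as described. I'll enlarge a crop to confirm.

```bash
python3 - <<'E'
from h import *
a=cv2.imread('pics/top0.png')[115:265,215:405]
cv2.imwrite('pics/ct.png',cv2.resize(a,None,fx=4,fy=4,interpolation=cv2.INTER_CUBIC))
E
```

```text
(no output)
```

View pics/ct.png

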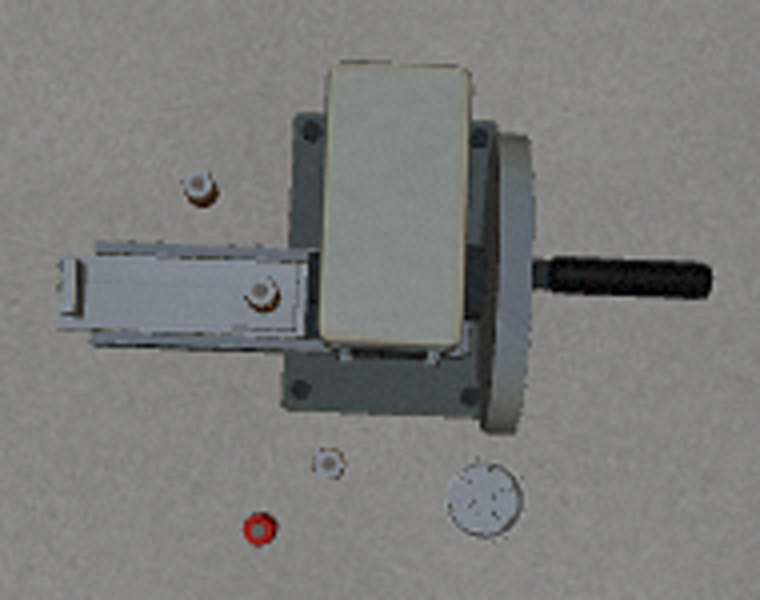

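```bash
python3 - <<'E'
from h import *
s=load('top0'); f=lambda a,b:(215+(a+.5)/4-.5,115+(b+.5)/4-.5)
P=lambda a,b,z:atz(s,*f(a,b),z).round(1)
for z in(235,270):print('handle',z,P(551,274,z),P(712,280,z),np.linalg.norm(P(551,274,z)-P(712,280,z)))
print('wheel rim top ends z190',P(515,135,190),P(500,433,190), 'rim top z285 right edge',P(530,280,285),P(497,280,285))
print('tab top',P(63,257,72),P(76,257,72),P(63,315,72),P(76,315,72))
print('vial cap',P(262,292,85)); print('va',P(199,185,47),'vb',P(329,463,47),'tub',P(485,499,45),'red',P(259,529,45))
print('base corners',[P(*c,15) for c in((295,115),(497,120),(282,408),(486,415))])
print('frame top',[P(*c,240) for c in((330,64),(469,66),(322,340),(462,346))])
E
```

```text
handle 235 [541.3 -76.7 235. ] [ 535.6 -175.3  235. ] 98.76461917103715
handle 270 [537.5 -73.  270. ] [ 532.  -168.3  270. ] 95.4585774040238
wheel rim top ends z190 [636. -61. 190.] [445.7 -46.3 190. ] rim top z285 right edge [532.7 -59.  285. ] [533.1 -39.8 285. ]
tab top [577.7 248.5  72. ] [577.6 239.4  72. ] [536.9 248.8  72. ] [536.7 239.8  72. ]
vial cap [548.9 108.7  85. ]
va [630.9 154.9  47. ] vb [429.4  65.4  47. ] tub [401.3 -45.2  45. ] red [383.8 116.1  45. ]
base corners [array([687. ,  86.3,  15. ]), array([680.4, -63.3,  15. ]), array([470.4,  99.7,  15. ]), array([461.9, -49.5,  15. ])]
frame top [array([672.7,  55.6, 240. ]), array([669.9, -29.5, 240. ]), array([503.5,  63.8, 240. ]), array([498. , -20.9, 240. ])]
```

The crop confirms it: the amber vial with the aluminium cap in the nest is at crop (262,292), the tab at (69,286), and the handle runs from (551,274) to (712,280). The red one, crop (259,529), stands on the bench and isn't meant. Press yaw is about -3.5°, and the tab is at about (557,244). I'll go outside the tab with shut fingers.

step_arm --pt "0.247 -0.183 0" --pt "0.247 -0.183 0" --pt "0.247 -0.183 0" --pt "0.247 -0.183 0" --pt "0.247 -0.183 0" --pt "0.247 -0.183 0" --pt "0.247 -0.183 0" --pt "0.247 -0.183 0" --spin '[-0.054, -0.054, -0.054, -0.054, -0.054, -0.054, -0.054, -0.054]' --gripper -1

```text
time: 1.1
tool_pos: [560.3, 282.8, 209.8]
tcp_rot: [-180.0, 0.0, 86.1]
ft_force: [0.9, 1.5, -0.8]
finger_gap: 0.0
grip_force: 0.0
```

step_arm --pt "0 0 -0.2" --pt "0 0 -0.2" --pt "0 0 -0.2" --pt "0 0 -0.2" --pt "-0.002 -0.04 0" --pt "-0.002 -0.04 0" --pt "0 0 0" --spin '[0, 0, 0, 0, 0, 0, 0]'

```text
time: 1.98
tool_pos: [560.1, 268.2, 52.9]
tcp_rot: [179.8, -0.1, 86.3]
ft_force: [-0.5, 0.1, -0.1]
finger_gap: -0.1
grip_force: 0.0
```

```bash
python3 - <<'E'
from h import *
s=snap('side','s1'); a=s['pixels'][130:310,220:400]
cv2.imwrite('pics/s1c.png',cv2.resize(a,None,fx=3,fy=3,interpolation=cv2.INTER_CUBIC)); print(r.sense()['tool_pos'])
E
```

```text
[560.07451716 268.50936755  52.82807589]
```

View pics/s1c.png

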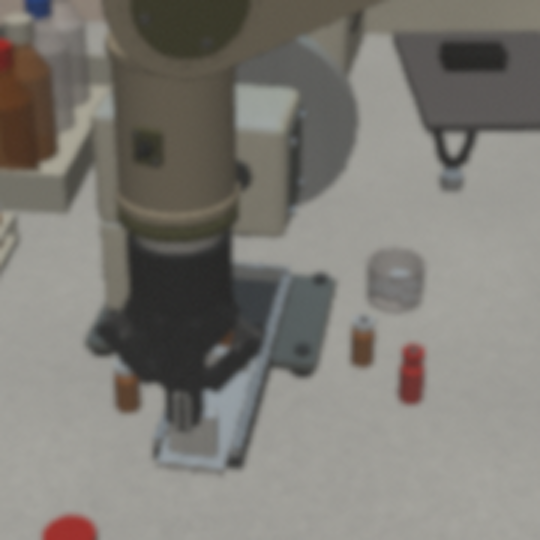

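```bash
python3 - <<'E'
from h import *
s=load('s1'); t=load('top0')
f=lambda p:((proj(s,p)[0]-220)*3,(proj(s,p)[1]-130)*3)
print('tcp',f((560,268.5,53)),'tab',f((557,249,50)),'tabtop',f((557,249,72)),'vb',f((429.4,65.4,47)))
print(atz(s,220+195/3,130+437/3,50))
b=r.snapshot('top')['pixels'][115:265,215:405]
cv2.imwrite('pics/t1c.png',cv2.resize(b,None,fx=4,fy=4,interpolation=cv2.INTER_CUBIC))
E
```

```text
tcp (np.float64(185.26691005186944), np.float64(444.33934774951115)) tab (np.float64(193.19574671939768), np.float64(431.6558487790312)) tabtop (np.float64(192.44364360298266), np.float64(409.7295740193049)) vb (np.float64(362.56361964138557), np.float64(316.1560621419806))
[554.51771692 255.34680896  50.        ]
```

View pics/t1c.png

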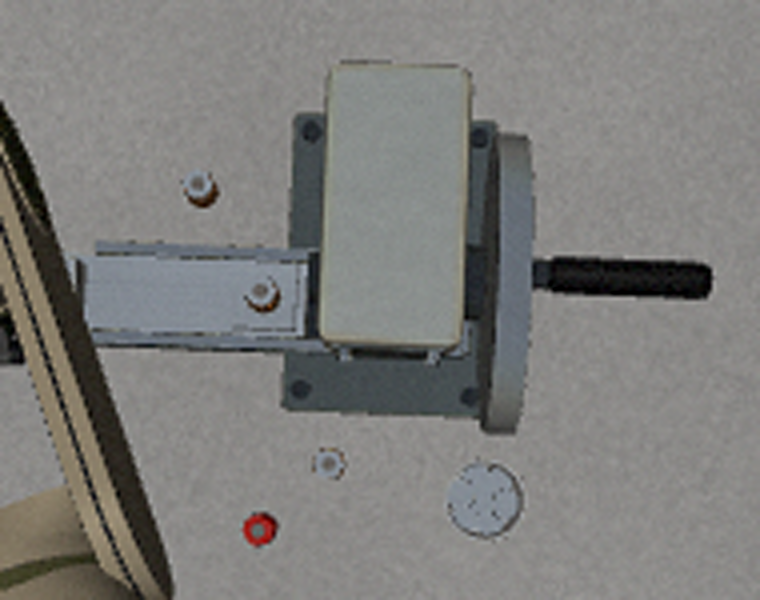

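Tab and slide are unmoved. The fingertips project to about crop (185,444), just outside the tab. I'll lower a little and push, watching the force.

step_arm --pt "0 0 -0.05" --pt "-0.001 -0.02 0" --pt "-0.001 -0.02 0" --pt "-0.001 -0.02 0" --pt "-0.001 -0.02 0" --pt "-0.001 -0.02 0" --pt "0 0 0" --spin '[0, 0, 0, 0, 0, 0, 0]'

```text
time: 2.95
tool_pos: [557.6, 247.8, 40.4]
tcp_rot: [180.0, 0.0, 86.4]
ft_force: [0.5, 0.0, -0.7]
finger_gap: 0.1
grip_force: 0.0
```

```bash
python3 - <<'E'
from h import *
s=snap('side','s2')['pixels'][200:310,250:330]; w=snap('wrist','w2')['pixels']
t=r.snapshot('top')['pixels'][150:220,215:320]
R=lambda a,h:cv2.resize(a,(a.shape[1]*h//a.shape[0],h),interpolation=cv2.INTER_CUBIC)
top=np.hstack([R(s,280),R(t,280)]); w=R(w,310)
W=max(top.shape[1],w.shape[1]); pad=lambda a:np.pad(a,((0,0),(0,W-a.shape[1]),(0,0)))
cv2.imwrite('pics/m2.png',np.vstack([pad(top),pad(w)])); print(W)
E
```

```text
623
```

View pics/m2.png

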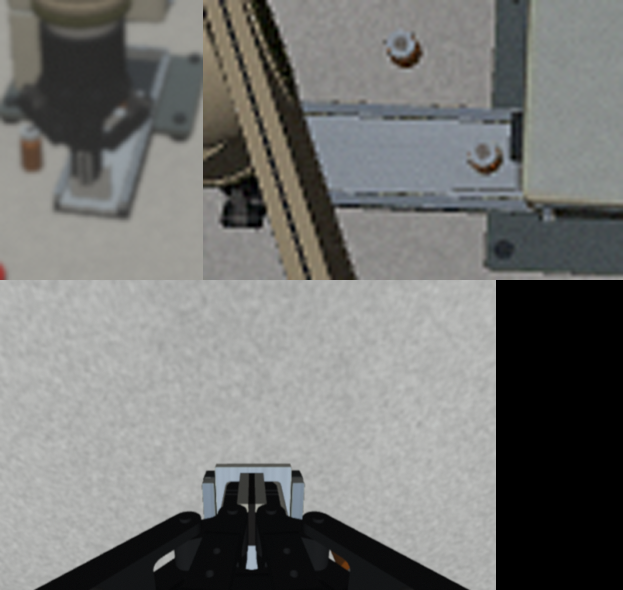

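The vial went from top pixel 280.5 to 285.5, so the slide is riding ahead of the fingers (about 13 mm in, fingers on the outer face). I'll continue.

step_arm --pt "-0.0025 -0.04 0" --pt "-0.0025 -0.04 0" --pt "-0.0025 -0.04 0" --pt "-0.0025 -0.04 0" --pt "-0.0025 -0.04 0" --pt "-0.0025 -0.04 0" --pt "-0.0025 -0.04 0" --pt "-0.0025 -0.04 0" --spin '[0, 0, 0, 0, 0, 0, 0, 0]'

```text
time: 4.1
tool_pos: [553.3, 183.8, 40.2]
tcp_rot: [180.0, -0.0, 86.4]
ft_force: [2.0, 3.0, 1.5]
finger_gap: -0.0
grip_force: 1.5
```

step_arm --pt "-0.0005 -0.01 0" --pt "-0.0005 -0.01 0" --pt "-0.0005 -0.01 0" --spin '[0, 0, 0]'

```text
time: 4.47
tool_pos: [552.9, 178.4, 40.0]
tcp_rot: [-180.0, 0.0, 86.4]
ft_force: [1.3, 3.2, 1.7]
finger_gap: -0.4
grip_force: 1.3
```

step_arm --pt "-0.0005 -0.0075 0" --pt "-0.0005 -0.0075 0" --pt "-0.0005 -0.0075 0" --spin '[0, 0, 0]'

```text
time: 4.85
tool_pos: [552.6, 173.8, 40.1]
tcp_rot: [-180.0, 0.0, 86.4]
ft_force: [0.6, 2.1, -0.1]
finger_gap: 0.0
grip_force: 1.3
```

step_arm --pt "0 -0.005 0" --pt "0 -0.005 0" --spin '[0, 0]'

```text
time: 5.1
tool_pos: [552.5, 171.8, 40.0]
tcp_rot: [-180.0, 0.0, 86.4]
ft_force: [-0.4, 2.7, -0.2]
finger_gap: -0.0
grip_force: 1.3
```

step_arm --pt "0 -0.005 0" --pt "0 -0.005 0" --spin '[0, 0]'

```text
time: 5.35
tool_pos: [552.5, 171.3, 40.1]
tcp_rot: [-180.0, -0.1, 86.4]
ft_force: [-0.3, 11.9, -1.7]
finger_gap: -0.2
grip_force: 5.9
```

Stop reached (11.9 N at y=171.3). I'll back off, rise, and cross over above the handle.

step_arm --pt "0 0.02 0" --pt "0.003 0.1 0" --pt "0 0 0.28" --pt "0 0 0.28" --pt "0 0 0.28" --pt "0 0 0.28" --pt "0 0 0.28" --spin '[0, 0, 0, 0, 0, 0, 0]'

```text
time: 6.22
tool_pos: [553.0, 194.7, 322.1]
tcp_rot: [180.0, 0.0, 86.4]
ft_force: [0.3, 0.2, -0.1]
finger_gap: 0.1
grip_force: 0.0
```

step_arm --pt "-0.012 -0.25 0" --pt "-0.012 -0.25 0" --pt "-0.012 -0.25 0" --pt "-0.012 -0.25 0" --pt "-0.012 -0.25 0" --pt "-0.012 -0.25 0" --pt "-0.012 -0.18 0" --pt "0 0 0" --spin '[0, 0, 0, 0, 0, 0, 0, 0]'

```text
time: 7.22
tool_pos: [536.4, -144.0, 319.9]
tcp_rot: [-180.0, 0.0, 86.2]
ft_force: [-0.4, 0.3, -0.8]
finger_gap: 0.3
grip_force: 0.0
```

```bash
python3 - <<'E'
from h import *
t=snap('top','t3')['pixels'][140:220,270:410]; w=snap('wrist','w3')['pixels']
R=lambda a,h:cv2.resize(a,(a.shape[1]*h//a.shape[0],h),interpolation=cv2.INTER_CUBIC)
top=R(t,240);w=R(w,350)
W=max(top.shape[1],w.shape[1]); pad=lambda a:np.pad(a,((0,0),(0,W-a.shape[1]),(0,0)))
cv2.imwrite('pics/m3.png',np.vstack([pad(top),pad(w)])); print(W, r.sense()['tool_pos'])
E
```

```text
560 [ 536.79226403 -141.62845537  320.10687802]
```

View pics/m3.png

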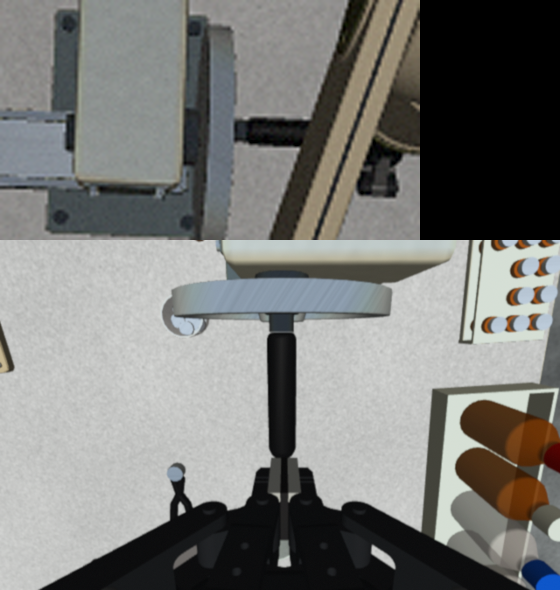

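Wrist shot: the handle sleeve runs from (281,333) to (283,457) in the picture, lined up with the fingers. I'll triangulate its height with the top view.

```bash
python3 - <<'E'
from h import *
t=load('top0');w=load('w3');k=400/350
for a,b in(((551,274),(281.5,333)),((712,280),(282.5,457))):
    o=(t,215+a[0]/4,115+a[1]/4),(w,b[0]*k,(b[1]-240)*k)
    p=tri(*o);print(p.round(1),proj(t,p),o[0][1:],proj(w,p),o[1][1:])
for c in((388,300),(172,303)): print(atz(w,c[0]*k,(c[1]-240)*k,190))
E
```

```text
[539.7 -74.6 250.4] (np.float64(352.2001798299343), np.float64(183.09638379357696)) (352.75, 183.5) (np.float64(320.3098075473829), np.float64(108.44236896293062)) (321.7142857142857, 106.28571428571428)
[ 534.  -173.8  249.3] (np.float64(393.17726958417114), np.float64(184.66463078565008)) (393.0, 185.0) (np.float64(321.75775066850497), np.float64(247.4446436292827)) (322.85714285714283, 248.0)
[639.05819933 -51.87851099 190.        ]
[442.15918056 -41.63849001 190.        ]
```

step_arm --pt "0.001 0.055 -0.1" --pt "0 0 -0.1" --pt "0 0 -0.025" --pt "0 0 -0.0125" --pt "0 0 -0.0125" --pt "0 0 0" --spin '[0, 0, 0, 0, 0, 0]'

```text
time: 8.07
tool_pos: [536.9, -131.3, 270.6]
tcp_rot: [180.0, 0.0, 86.4]
ft_force: [0.2, 0.6, 0.5]
finger_gap: 0.0
grip_force: 0.0
```

step_arm --pt "0 0 -0.0075" --pt "0 0 -0.0075" --spin '[0, 0]'

```text
time: 8.32
tool_pos: [536.8, -131.2, 267.3]
tcp_rot: [180.0, 0.0, 86.4]
ft_force: [-1.2, -0.4, 0.0]
finger_gap: -0.2
grip_force: 0.0
```

step_arm --pt "0 0 -0.0075" --pt "0 0 -0.0075" --spin '[0, 0]'

```text
time: 8.57
tool_pos: [536.7, -131.1, 264.1]
tcp_rot: [-180.0, 0.0, 86.4]
ft_force: [0.5, 0.5, 0.0]
finger_gap: 0.3
grip_force: 0.0
```

step_arm --pt "0 0 -0.0075" --pt "0 0 -0.0075" --spin '[0, 0]'

```text
time: 8.82
tool_pos: [536.7, -131.1, 261.0]
tcp_rot: [-180.0, -0.0, 86.4]
ft_force: [-0.5, -0.1, 0.9]
finger_gap: -0.1
grip_force: 0.0
```

step_arm --pt "0 0 -0.0075" --pt "0 0 -0.0075" --spin '[0, 0]'

```text
time: 9.07
tool_pos: [536.8, -131.1, 258.1]
tcp_rot: [180.0, -0.0, 86.4]
ft_force: [0.4, -0.0, -0.4]
finger_gap: 0.1
grip_force: 0.0
```

step_arm --pt "0 0 -0.0075" --pt "0 0 -0.0075" --spin '[0, 0]'

```text
time: 9.32
tool_pos: [536.8, -131.1, 255.1]
tcp_rot: [-180.0, -0.0, 86.4]
ft_force: [-0.0, 0.2, 0.6]
finger_gap: 0.2
grip_force: 0.0
```

step_arm --pt "0 0 -0.0075" --pt "0 0 -0.0075" --spin '[0, 0]'

```text
time: 9.57
tool_pos: [536.8, -131.1, 252.1]
tcp_rot: [180.0, 0.0, 86.4]
ft_force: [-0.0, 0.8, -0.1]
finger_gap: -0.0
grip_force: 0.0
```

step_arm --pt "0 0 -0.0075" --pt "0 0 -0.0075" --spin '[0, 0]'

```text
time: 9.82
tool_pos: [536.8, -131.1, 249.1]
tcp_rot: [180.0, 0.0, 86.4]
ft_force: [-0.5, 0.3, 0.7]
finger_gap: -0.2
grip_force: 0.0
```

step_arm --pt "0 0 -0.0075" --pt "0 0 -0.0075" --spin '[0, 0]'

```text
time: 10.07
tool_pos: [536.8, -131.1, 246.1]
tcp_rot: [-180.0, 0.0, 86.4]
ft_force: [-0.8, -0.5, -0.1]
finger_gap: 0.1
grip_force: 0.0
```

```bash
python3 - <<'E'
from h import *
t=snap('top','t4')['pixels'][140:220,270:410]; w=snap('wrist','w4')['pixels'];s=snap('side','s4')['pixels'][130:230,240:380]
R=lambda a,h:cv2.resize(a,(a.shape[1]*h//a.shape[0],h),interpolation=cv2.INTER_CUBIC)
top=np.hstack([R(t,220),R(s,220)]);w=R(w,370)
W=max(top.shape[1],w.shape[1]); pad=lambda a:np.pad(a,((0,0),(0,W-a.shape[1]),(0,0)))
cv2.imwrite('pics/m4.png',np.vstack([pad(top),pad(w)])); print(W, r.sense()['tool_pos'])
E
```

```text
693 [ 536.68788816 -131.1078116   246.06669176]
```

View pics/m4.png

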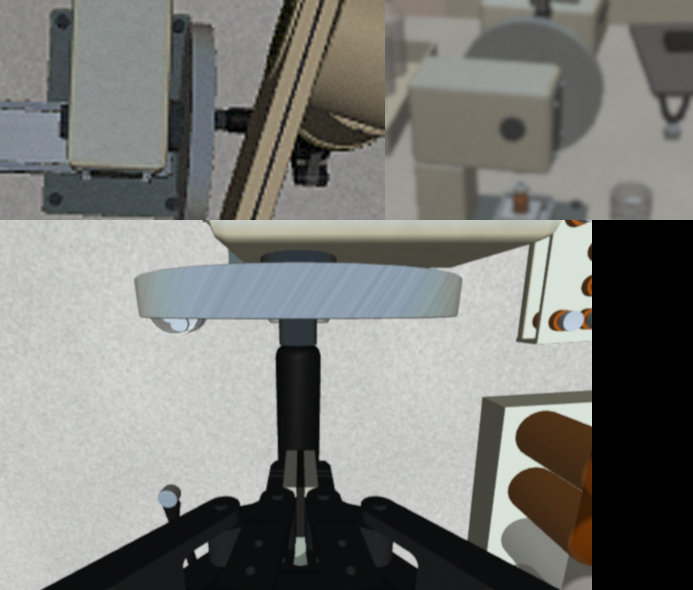

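```bash
python3 - <<'E'
from h import *
t=load('top0');w3=load('w3');w4=load('w4')
o3=(w3,281.5*8/7,93*8/7);o4=(w4,298*400/370,127*400/370);ot=(t,352.6,183.3)
for o in((o3,o4),(ot,o4),(ot,o3,o4)):print(tri(*o).round(1))
for n,s in(('w3',w3),('w4',w4)):
    g=cv2.cvtColor(cv2.imread(f'pics/{n}.png'),6).astype(int)
    M=np.array(s['camera_from_world']);cam=-M[:3,:3].T@M[:3,3]
    for y in(-85,-100):
      for z in (235,):
        v=round(proj(s,(537,y,z))[1]); row=g[v]; d=np.where(row[280:370]<50)[0]+280
        wd=d[-1]-d[0]+1; D=s['fx']*22/wd; M2=M[2]
        # z such that depth =D
        zz=(-D-M2[3]-M2[0]*537-M2[1]*y)/M2[2]
        u=d.mean(); print(n,y,v,wd,'z',zz.round(1),'x',atz(s,u,v,zz).round(1),cam.round())
E
```

```text
[540.7 -73.2 260.2]
[540.3 -76.  239.7]
[540.2 -74.5 249.1]
w3 -85 123 32 z 241.6 x [539.8 -84.5 241.6] [543. -69. 484.]
w3 -100 145 32 z 246.1 x [538.8 -98.9 246.1] [543. -69. 484.]
w4 -85 156 47 z 249.9 x [539.9 -82.8 249.9] [542. -58. 410.]
w4 -100 185 45 z 247.0 x [538.9 -97.4 247. ] [542. -58. 410.]
```

The fingers are lined up over the sleeve at (298,400) and not yet touching. I'll keep feeling downward.

step_arm --pt "0 0 -0.0075" --pt "0 0 -0.0075" --spin '[0, 0]'

```text
time: 10.48
tool_pos: [537.1, -131.4, 243.9]
tcp_rot: [179.9, 0.0, 86.4]
ft_force: [0.1, -1.5, 7.4]
finger_gap: 0.1
grip_force: 3.2
```

step_arm --pt "0 0 -0.005" --pt "0 0 -0.005" --spin '[0, 0]'

```text
time: 10.72
tool_pos: [537.7, -131.5, 243.1]
tcp_rot: [179.8, 0.1, 86.4]
ft_force: [-0.5, -0.1, 10.6]
finger_gap: 0.4
grip_force: 5.3
```

Contact at z≈245, so the handle centre is about 234.5 and R≈45. I'll rise, open, straddle and grip gently.

step_arm --pt "0 0 0.1" --pt "0 0 0.06" --pt "0 0 0" --pt "0 0 0" --pt "0 0 0" --spin '[0, 0, 0, 0, 0]' --gripper 0.2 --squeeze 20

```text
time: 11.35
tool_pos: [536.4, -131.0, 272.3]
tcp_rot: [-179.9, -0.0, 86.4]
ft_force: [-0.2, -0.1, -0.2]
finger_gap: 51.3
grip_force: 0.0
```

step_arm --pt "0.002 0 -0.1" --pt "0 0 -0.1" --pt "0 0 -0.08" --pt "0 0 0" --spin '[0, 0, 0, 0]'

```text
time: 11.85
tool_pos: [535.7, -130.6, 214.4]
tcp_rot: [-179.8, -0.1, 86.4]
ft_force: [-0.2, 0.0, 0.1]
finger_gap: 51.4
grip_force: 0.0
```

step_arm --pt "0.003 0 0.005" --pt "0 0 0" --pt "0 0 0" --pt "0 0 0" --pt "0 0 0" --pt "0 0 0" --spin '[0, 0, 0, 0, 0, 0]' --gripper -0.55 --squeeze 20

```text
time: 12.6
tool_pos: [538.2, -131.3, 218.8]
tcp_rot: [179.9, 0.0, 86.4]
ft_force: [1.1, -0.7, 4.2]
finger_gap: 21.4
grip_force: 21.8
```

```bash
python3 - <<'E'
from h import *
s=r.sense();print(s['tool_pos'],s['ft_force'],s['finger_gap'],s['grip_force'])
E
```

```text
[ 538.17412377 -131.34965158  218.79375805] [ 1.09854693 -0.70907106  4.16430795] 21.377223510637055 21.802311837673187
```

```bash
python3 - <<'E'
import numpy as np
R=44.8;t=np.radians(np.arange(0,361,10));x=R*np.sin(t);z=R*np.cos(t)
for i in range(36):print(i*10+10,np.round([(x[i+1]-x[i])*.998/200,-(x[i+1]-x[i])*.06/200,(z[i+1]-z[i])/200],4).tolist(), 'rel',round(x[i+1],1),round(z[i+1]-R,1))
E
```

```text
10 [0.0388, -0.0023, -0.0034] rel 7.8 -0.7
20 [0.0376, -0.0023, -0.0101] rel 15.3 -2.7
30 [0.0353, -0.0021, -0.0165] rel 22.4 -6.0
40 [0.0319, -0.0019, -0.0224] rel 28.8 -10.5
50 [0.0276, -0.0017, -0.0276] rel 34.3 -16.0
60 [0.0224, -0.0013, -0.032] rel 38.8 -22.4
70 [0.0165, -0.001, -0.0354] rel 42.1 -29.5
80 [0.0101, -0.0006, -0.0377] rel 44.1 -37.0
90 [0.0034, -0.0002, -0.0389] rel 44.8 -44.8
100 [-0.0034, 0.0002, -0.0389] rel 44.1 -52.6
110 [-0.0101, 0.0006, -0.0377] rel 42.1 -60.1
120 [-0.0165, 0.001, -0.0354] rel 38.8 -67.2
130 [-0.0224, 0.0013, -0.032] rel 34.3 -73.6
140 [-0.0276, 0.0017, -0.0276] rel 28.8 -79.1
150 [-0.0319, 0.0019, -0.0224] rel 22.4 -83.6
160 [-0.0353, 0.0021, -0.0165] rel 15.3 -86.9
170 [-0.0376, 0.0023, -0.0101] rel 7.8 -88.9
180 [-0.0388, 0.0023, -0.0034] rel 0.0 -89.6
190 [-0.0388, 0.0023, 0.0034] rel -7.8 -88.9
200 [-0.0376, 0.0023, 0.0101] rel -15.3 -86.9
210 [-0.0353, 0.0021, 0.0165] rel -22.4 -83.6
220 [-0.0319, 0.0019, 0.0224] rel -28.8 -79.1
230 [-0.0276, 0.0017, 0.0276] rel -34.3 -73.6
240 [-0.0224, 0.0013, 0.032] rel -38.8 -67.2
250 [-0.0165, 0.001, 0.0354] rel -42.1 -60.1
260 [-0.0101, 0.0006, 0.0377] rel -44.1 -52.6
270 [-0.0034, 0.0002, 0.0389] rel -44.8 -44.8
280 [0.0034, -0.0002, 0.0389] rel -44.1 -37.0
290 [0.0101, -0.0006, 0.0377] rel -42.1 -29.5
300 [0.0165, -0.001, 0.0354] rel -38.8 -22.4
310 [0.0224, -0.0013, 0.032] rel -34.3 -16.0
320 [0.0276, -0.0017, 0.0276] rel -28.8 -10.5
330 [0.0319, -0.0019, 0.0224] rel -22.4 -6.0
340 [0.0353, -0.0021, 0.0165] rel -15.3 -2.7
350 [0.0376, -0.0023, 0.0101] rel -7.8 -0.7
360 [0.0388, -0.0023, 0.0034] rel -0.0 0.0
```

step_arm --pt "0.02 -0.001 -0.002" --pt "0.019 -0.001 -0.002" --pt "0.038 -0.002 -0.01" --spin '[0, 0, 0]'

```text
time: 12.98
tool_pos: [553.5, -132.3, 216.2]
tcp_rot: [179.9, 0.0, 86.4]
ft_force: [0.1, -2.5, 5.8]
finger_gap: 21.1
grip_force: 22.0
```

step_arm --pt "0.035 -0.002 -0.0165" --pt "0.032 -0.002 -0.0225" --spin '[0, 0]'

```text
time: 13.22
tool_pos: [568.3, -133.2, 209.3]
tcp_rot: [179.8, 0.1, 86.4]
ft_force: [4.4, -2.0, 10.5]
finger_gap: 21.3
grip_force: 22.3
```

step_arm --pt "0.004 0 0.006" --pt "0 0 0" --spin '[0, 0]'

```text
time: 13.48
tool_pos: [568.7, -133.3, 209.6]
tcp_rot: [179.8, 0.1, 86.4]
ft_force: [4.5, -3.1, 4.3]
finger_gap: 21.5
grip_force: 21.9
```

```bash
python3 - <<'E'
from h import *
s=r.sense();print(s['tool_pos'],s['ft_force'])
E
```

```text
[ 568.66547421 -133.31284894  209.56689968] [ 4.54937837 -3.12542556  4.3110233 ]
```

The visible fingertips end about 11 mm short of the TCP, so the felt height was low. The arc so far fits R≈55.5 with θ≈34° now. I'll recompute.

```bash
cat > arc.py <<'E'
import numpy as np,sys
R,a,b,n=map(float,sys.argv[1:5]);n=int(n);t=np.radians(np.linspace(a,b,n+1));x=R*np.sin(t);z=R*np.cos(t)
print([[round((x[i+1]-x[i])*.998/200,3),round(-(x[i+1]-x[i])*.06/200,3),round((z[i+1]-z[i])/200,3)] for i in range(n)])
E
python3 arc.py 55.5 34 364 33
```

```text
[[np.float64(0.038), np.float64(-0.002), np.float64(-0.03)], [np.float64(0.032), np.float64(-0.002), np.float64(-0.037)], [np.float64(0.025), np.float64(-0.001), np.float64(-0.041)], [np.float64(0.017), np.float64(-0.001), np.float64(-0.045)], [np.float64(0.009), np.float64(-0.001), np.float64(-0.047)], [np.float64(0.001), np.float64(-0.0), np.float64(-0.048)], [np.float64(-0.008), np.float64(0.0), np.float64(-0.048)], [np.float64(-0.016), np.float64(0.001), np.float64(-0.046)], [np.float64(-0.023), np.float64(0.001), np.float64(-0.042)], [np.float64(-0.03), np.float64(0.002), np.float64(-0.038)], [np.float64(-0.036), np.float64(0.002), np.float64(-0.032)], [np.float64(-0.041), np.float64(0.002), np.float64(-0.025)], [np.float64(-0.045), np.float64(0.003), np.float64(-0.017)], [np.float64(-0.047), np.float64(0.003), np.float64(-0.009)], [np.float64(-0.048), np.float64(0.003), np.float64(-0.001)], [np.float64(-0.048), np.float64(0.003), np.float64(0.008)], [np.float64(-0.046), np.float64(0.003), np.float64(0.016)], [np.float64(-0.042), np.float64(0.003), np.float64(0.023)], [np.float6
[... 183 characters left out ...]
.017), np.float64(0.001), np.float64(0.045)], [np.float64(-0.009), np.float64(0.001), np.float64(0.047)], [np.float64(-0.001), np.float64(0.0), np.float64(0.048)], [np.float64(0.008), np.float64(-0.0), np.float64(0.048)], [np.float64(0.016), np.float64(-0.001), np.float64(0.046)], [np.float64(0.023), np.float64(-0.001), np.float64(0.042)], [np.float64(0.03), np.float64(-0.002), np.float64(0.038)], [np.float64(0.036), np.float64(-0.002), np.float64(0.032)], [np.float64(0.041), np.float64(-0.002), np.float64(0.025)], [np.float64(0.045), np.float64(-0.003), np.float64(0.017)], [np.float64(0.047), np.float64(-0.003), np.float64(0.009)], [np.float64(0.048), np.float64(-0.003), np.float64(0.001)]]
```

step_arm --pt "0.042 0.001 -0.026" --pt "0.032 -0.001 -0.037" --spin '[0, 0]'

```text
time: 13.72
tool_pos: [583.6, -134.2, 197.1]
tcp_rot: [179.8, 0.1, 86.3]
ft_force: [5.1, -7.4, 6.3]
finger_gap: 21.1
grip_force: 22.0
```

step_arm --pt "0.006 -0.007 0.004" --pt "0 0 0" --spin '[0, 0]'

```text
time: 13.98
tool_pos: [584.3, -134.3, 196.8]
tcp_rot: [179.9, 0.0, 86.4]
ft_force: [5.7, -1.7, 1.9]
finger_gap: 21.0
grip_force: 21.7
```

step_arm --pt "0.032 -0.002 -0.042" --pt "0.021 -0.002 -0.047" --spin '[0, 0]'

```text
time: 14.22
tool_pos: [595.1, -134.9, 178.8]
tcp_rot: [179.9, 0.0, 86.4]
ft_force: [6.1, -0.5, 4.8]
finger_gap: 20.8
grip_force: 21.9
```

```bash
python3 - <<'E'
from h import *
from scipy.optimize import least_squares
s=r.sense();p=s['tool_pos'];print(p,s['ft_force'])
Q=np.array([[538.2,218.8],[553.5,216.2],[568.7,209.6],[584.3,196.8],[p[0],p[2]]])
f=least_squares(lambda v:[np.hypot(*(q-v[:2]))-v[2] for q in Q],[538,163,56]).x;print(f)
f=least_squares(lambda v:[np.hypot(*(q-[537.7,v[0]]))-v[1] for q in Q],[163,56]).x;print(f)
E
```

```text
[ 595.13387874 -134.92524601  178.82087174] [ 6.08891699 -0.52520187  4.84306125]
[535.72360383 154.55438074  64.2340128 ]
[157.11560354  61.28182308]
```

step_arm --pt "0.02 -0.001 -0.051" --pt "0.009 -0.001 -0.053" --spin '[0, 0]'

```text
time: 14.48
tool_pos: [600.2, -135.2, 157.2]
tcp_rot: [180.0, -0.0, 86.4]
ft_force: [4.8, -1.1, 1.1]
finger_gap: 20.9
grip_force: 21.6
```

step_arm --pt "0.001 0 -0.054" --pt "-0.011 0.001 -0.053" --spin '[0, 0]'

```text
time: 14.72
tool_pos: [597.5, -135.0, 135.7]
tcp_rot: [-180.0, -0.0, 86.4]
ft_force: [4.1, -0.8, -0.2]
finger_gap: 21.4
grip_force: 21.5
```

```bash
cat > fit.py <<'E'
from h import *
from scipy.optimize import least_squares
import json,os
s=r.sense();p=s['tool_pos'];print(p.round(1),s['ft_force'].round(1))
F='pts.json';Q=json.load(open(F)) if os.path.exists(F) else [[538.2,218.8],[553.5,216.2],[568.7,209.6],[584.3,196.8],[595.1,178.8],[600.2,157.2]]
Q.append([p[0],p[2]]);json.dump(Q,open(F,'w'));Q=np.array(Q)
f=least_squares(lambda v:[np.hypot(*(q-v[:2]))-v[2] for q in Q],[538,163,56]);v=f.x
th=np.degrees(np.arctan2(p[0]-v[0],p[2]-v[1]))%360;print('fit',v.round(1),'res',f.fun.round(1),'theta',th.round(1))
F_=s['ft_force'];t=np.radians(th);print('rad',(F_[0]*np.sin(t)+F_[2]*np.cos(t)).round(1),'tan',(F_[0]*np.cos(t)-F_[2]*np.sin(t)).round(1))
for k in range(4):
    a,b=np.radians(th+10*k),np.radians(th+10*k+10)
    dx=v[2]*(np.sin(b)-np.sin(a))/200;dz=v[2]*(np.cos(b)-np.cos(a))/200
    print([round(float(q),4) for q in(dx,-.065*dx,dz)])
E
python3 fit.py
```

```text
[ 597.5 -135.   135.7] [ 4.1 -0.8 -0.2]
fit [535.4 154.1  64.8] res [ 0.  -0.1 -0.   0.2 -0.2  0.1 -0. ] theta 106.5
rad 4.0 tan -1.0
[-0.0207, 0.0013, -0.0525]
[-0.0295, 0.0019, -0.0481]
[-0.0374, 0.0024, -0.0423]
[-0.0442, 0.0029, -0.0352]
```

Clean fit: centre (535.4,154.1), R 64.8, residuals ≤0.2 mm, θ=106.5°. I'll continue in longer calls.

step_arm --pt "-0.018 0.001 -0.0525" --pt "-0.0295 0.002 -0.048" --pt "-0.0375 0.0025 -0.042" --spin '[0, 0, 0]'

```text
time: 15.1
tool_pos: [580.2, -134.0, 107.5]
tcp_rot: [-180.0, -0.0, 86.4]
ft_force: [8.6, -1.5, 0.3]
finger_gap: 21.4
grip_force: 21.8
```

```bash
python3 fit.py
```

```text
[ 580.2 -134.   107.5] [ 8.6 -1.5  0.3]
fit [535.6 154.2  64.6] res [ 0.1 -0.1 -0.   0.1 -0.2  0.1  0.  -0. ] theta 136.3
rad 5.7 tan -6.4
[-0.0439, 0.0029, -0.0352]
[-0.0494, 0.0032, -0.0271]
[-0.0533, 0.0035, -0.0181]
[-0.0556, 0.0036, -0.0085]
```

step_arm --pt "-0.0395 0.003 -0.039" --pt "-0.049 0.003 -0.0275" --spin '[0, 0]'

```text
time: 15.35
tool_pos: [562.7, -132.9, 95.1]
tcp_rot: [180.0, 0.0, 86.4]
ft_force: [4.1, -2.0, 1.1]
finger_gap: 21.1
grip_force: 21.5
```

```bash
python3 fit.py
```

```text
[ 562.7 -132.9   95.1] [ 4.1 -2.   1.1]
fit [535.3 154.   64.8] res [-0.  -0.1 -0.   0.2 -0.1  0.1 -0.  -0.2  0.2] theta 155.1
rad 0.8 tan -4.2
[-0.0531, 0.0035, -0.0192]
[-0.0557, 0.0036, -0.0097]
[-0.0565, 0.0037, 0.0001]
[-0.0556, 0.0036, 0.0099]
```

step_arm --pt "-0.053 0.001 -0.019" --pt "-0.0555 0.003 -0.0095" --pt "-0.0565 0.003 0" --spin '[0, 0, 0]'

```text
time: 15.72
tool_pos: [528.7, -130.9, 89.2]
tcp_rot: [-179.9, -0.0, 86.4]
ft_force: [1.8, 1.9, 2.2]
finger_gap: 21.1
grip_force: 21.5
```

```bash
python3 fit.py
```

```text
[ 528.7 -130.9   89.2] [1.8 1.9 2.2]
fit [535.2 154.   65. ] res [-0.1 -0.1 -0.   0.2 -0.1  0.2  0.  -0.3  0.   0.1] theta 185.6
rad -2.3 tan -1.5
[-0.0557, 0.0036, 0.0105]
[-0.053, 0.0034, 0.02]
[-0.0487, 0.0032, 0.0289]
[-0.043, 0.0028, 0.0369]
```

Past the bottom with low forces. On up the far side.

step_arm --pt "-0.0555 0.005 0.0115" --pt "-0.053 0.0035 0.021" --pt "-0.0485 0.003 0.029" --pt "-0.043 0.003 0.037" --spin '[0, 0, 0, 0]'

```text
time: 16.23
tool_pos: [488.8, -128.4, 109.3]
tcp_rot: [-179.9, -0.0, 86.4]
ft_force: [0.2, 1.8, -3.4]
finger_gap: 21.3
grip_force: 21.1
```

```bash
python3 fit.py
```

```text
[ 488.8 -128.4  109.3] [ 0.2  1.8 -3.4]
fit [535.4 154.   64.8] res [ 0.  -0.   0.   0.2 -0.2  0.1 -0.1 -0.3  0.1  0.4 -0.3] theta 226.1
rad 2.3 tan -2.6
[-0.0355, 0.0023, 0.044]
[-0.0273, 0.0018, 0.0495]
[-0.0183, 0.0012, 0.0535]
[-0.0087, 0.0006, 0.0558]
```

step_arm --pt "-0.036 0.0035 0.043" --pt "-0.0275 0.002 0.0495" --pt "-0.0185 0.001 0.0535" --pt "-0.0085 0.001 0.056" --spin '[0, 0, 0, 0]'

```text
time: 16.73
tool_pos: [471.0, -127.2, 150.1]
tcp_rot: [-179.9, 0.0, 86.4]
ft_force: [-4.9, -3.3, -2.9]
finger_gap: 20.9
grip_force: 21.3
```

```bash
python3 fit.py
```

```text
[ 471.  -127.2  150.1] [-4.9 -3.3 -2.9]
fit [535.5 154.   64.8] res [ 0.1  0.   0.   0.2 -0.2  0.  -0.1 -0.3  0.1  0.4 -0.1 -0.2] theta 266.5
rad 5.1 tan -2.6
[0.0015, -0.0001, 0.0564]
[0.0113, -0.0007, 0.0553]
[0.0207, -0.0013, 0.0525]
[0.0295, -0.0019, 0.0481]
```

Radial 5 N: I'll move 0.8 mm outward and about 0.6 mm toward -y.

step_arm --pt "-0.0025 -0.003 0.0565" --pt "0.011 -0.001 0.0555" --pt "0.0205 -0.001 0.0525" --pt "0.0295 -0.002 0.048" --spin '[0, 0, 0, 0]'

```text
time: 17.23
tool_pos: [483.8, -128.1, 193.3]
tcp_rot: [-180.0, -0.0, 86.4]
ft_force: [-4.8, 1.7, -0.3]
finger_gap: 21.3
grip_force: 21.6
```

```bash
python3 fit.py
```

```text
[ 483.8 -128.1  193.3] [-4.8  1.7 -0.3]
fit [535.5 154.   64.8] res [ 0.1 -0.   0.   0.2 -0.2  0.  -0.1 -0.3  0.1  0.4 -0.2 -0.2  0.1] theta 307.3
rad 3.6 tan -3.1
[0.038, -0.0025, 0.0418]
[0.0446, -0.0029, 0.0345]
[0.05, -0.0032, 0.0263]
[0.0538, -0.0035, 0.0172]
```

step_arm --pt "0.036 -0.0025 0.043" --pt "0.0445 -0.003 0.0345" --pt "0.05 -0.003 0.0265" --pt "0.054 -0.0035 0.017" --spin '[0, 0, 0, 0]'

```text
time: 17.73
tool_pos: [521.9, -130.6, 217.5]
tcp_rot: [179.9, -0.0, 86.4]
ft_force: [-2.8, 3.8, 2.9]
finger_gap: 21.0
grip_force: 21.8
```

```bash
python3 fit.py
```

```text
[ 521.9 -130.6  217.5] [-2.8  3.8  2.9]
fit [535.4 154.   64.8] res [ 0.  -0.  -0.   0.1 -0.2  0.  -0.1 -0.3  0.2  0.4 -0.2 -0.2  0.   0.2] theta 347.9
rad 3.4 tan -2.1
[0.056, -0.0036, 0.0069]
[0.0564, -0.0037, -0.0029]
[0.055, -0.0036, -0.0126]
[0.052, -0.0034, -0.022]
```

step_arm --pt "0.04 0 0.008" --pt "0.032 -0.001 0.002" --pt "0 0 0" --pt "0 0 0" --pt "0 0 0" --spin '[0, 0, 0, 0, 0]'

```text
time: 18.35
tool_pos: [535.3, -131.3, 218.8]
tcp_rot: [179.9, 0.0, 86.4]
ft_force: [1.3, -0.1, 5.3]
finger_gap: 21.0
grip_force: 21.9
```

```bash
python3 fit.py
```

```text
[ 535.3 -131.3  218.8] [ 1.3 -0.1  5.3]
fit [535.4 154.   64.8] res [ 0.  -0.  -0.   0.1 -0.2  0.  -0.1 -0.3  0.2  0.4 -0.2 -0.2  0.1  0.2
 -0. ] theta 359.9
rad 5.3 tan 1.3
[0.0563, -0.0037, -0.0048]
[0.0546, -0.0035, -0.0145]
[0.0512, -0.0033, -0.0238]
[0.0463, -0.003, -0.0323]
```

Handle is back at the top (359.9°). I'll release, rise, and go to the inner side of the tab with shut fingers.

step_arm --pt "0 0 0" --pt "0 0 0" --pt "0 0 0" --pt "0 0 0.1" --pt "0 0 0.2" --pt "0 0 0.2" --spin '[0, 0, 0, 0, 0, 0]' --gripper 0.2

```text
time: 19.1
tool_pos: [534.9, -131.0, 320.8]
tcp_rot: [180.0, 0.0, 86.4]
ft_force: [0.1, 0.9, 0.0]
finger_gap: 51.4
grip_force: 0.0
```

step_arm --pt "0.014 0.215 0" --pt "0.014 0.215 0" --pt "0.014 0.215 0" --pt "0.014 0.215 0" --pt "0.014 0.215 0" --pt "0.013 0.213 0" --pt "0 0 0" --pt "0 0 0" --spin '[0, 0, 0, 0, 0, 0, 0, 0]' --gripper -1

```text
time: 20.1
tool_pos: [551.7, 126.3, 319.3]
tcp_rot: [179.9, 0.0, 86.4]
ft_force: [-0.4, -0.1, -0.3]
finger_gap: 0.2
grip_force: 0.0
```

```bash
python3 - <<'E'
from h import *
a=snap('top','t5')['pixels'][115:265,215:405]; s=snap('side','s5')['pixels'][130:310,220:400];w=snap('wrist','w5')['pixels']
R=lambda a,h:cv2.resize(a,(a.shape[1]*h//a.shape[0],h),interpolation=cv2.INTER_CUBIC)
top=np.hstack([R(a,300),R(s,300)]);w=R(w,290)
W=max(top.shape[1],w.shape[1]); pad=lambda a:np.pad(a,((0,0),(0,W-a.shape[1]),(0,0)))
cv2.imwrite('pics/m5.png',np.vstack([pad(top),pad(w)])); print(W, r.sense()['tool_pos'])
E
```

```text
680 [551.69550836 125.45007713 318.78984309]
```

View pics/m5.png

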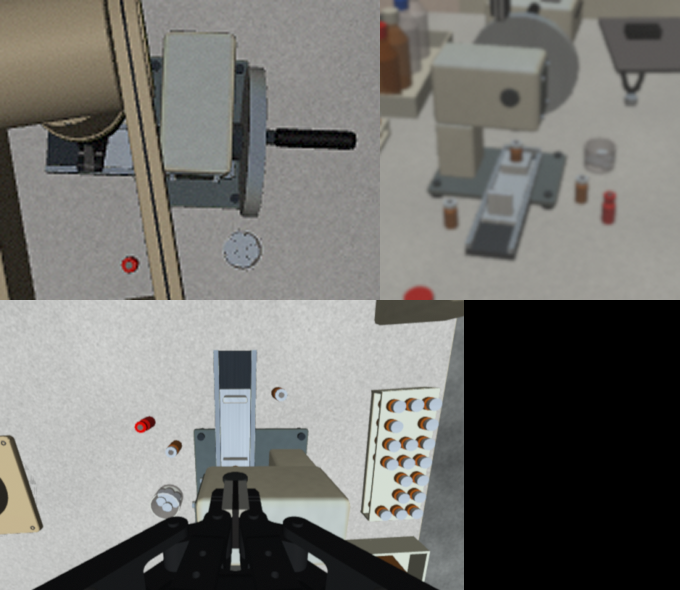

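Side view: the vial is back visible under the ram with its cap low, the press looks unmoved and the bystanders are in place. Wrist: tab at (235,398). In s1c the wrist barrel has about a 50 mm radius and the forearm is above z≈400, so y=130 clears the frame. I'll descend inside the tab.

step_arm --pt "0 0.022 0" --pt "0 0 -0.28" --pt "0 0 -0.28" --pt "0 0 -0.28" --pt "0 0 -0.28" --pt "0 0 -0.2" --pt "0 0 -0.08" --pt "0 0 0" --spin '[0, 0, 0, 0, 0, 0, 0, 0]'

```text
time: 21.25
tool_pos: [551.1, 130.7, 37.9]
tcp_rot: [-179.9, 0.0, 86.4]
ft_force: [-0.2, 0.0, -0.1]
finger_gap: -0.4
grip_force: 0.0
```

step_arm --pt "0 0.02 0" --pt "0.0005 0.02 0" --pt "0.001 0.02 0" --spin '[0, 0, 0]'

```text
time: 21.62
tool_pos: [553.2, 143.1, 40.0]
tcp_rot: [179.8, 0.0, 86.4]
ft_force: [0.2, -3.3, 2.1]
finger_gap: 0.3
grip_force: 1.5
```

step_arm --pt "0.0025 0.03 0" --pt "0.0025 0.04 0" --pt "0.0025 0.04 0" --pt "0.0025 0.04 0" --pt "0.0025 0.04 0" --pt "0.0025 0.04 0" --pt "0.0025 0.04 0" --pt "0.0025 0.04 0" --spin '[0, 0, 0, 0, 0, 0, 0, 0]'

```text
time: 22.62
tool_pos: [555.8, 205.5, 38.2]
tcp_rot: [-180.0, 0.0, 86.4]
ft_force: [1.5, -2.3, 2.6]
finger_gap: -0.0
grip_force: 1.5
```

step_arm --pt "0.001 0.02 0" --pt "0.001 0.02 0" --pt "0.001 0.015 0" --pt "0 0.01 0" --spin '[0, 0, 0, 0]'

```text
time: 23.12
tool_pos: [556.5, 218.0, 38.2]
tcp_rot: [180.0, 0.0, 86.4]
ft_force: [2.1, -3.5, 0.4]
finger_gap: -0.2
grip_force: 1.3
```

step_arm --pt "0.0005 0.01 0" --pt "0.0005 0.01 0" --pt "0.0005 0.01 0" --spin '[0, 0, 0]'

```text
time: 23.5
tool_pos: [556.8, 224.0, 38.3]
tcp_rot: [-180.0, 0.0, 86.4]
ft_force: [2.7, -2.4, -0.5]
finger_gap: -0.1
grip_force: 1.3
```

step_arm --pt "0 0.006 0" --pt "0 0.006 0" --spin '[0, 0]'

```text
time: 23.75
tool_pos: [556.7, 226.4, 38.2]
tcp_rot: [-180.0, 0.0, 86.4]
ft_force: [2.2, -3.1, 0.1]
finger_gap: -0.3
grip_force: 1.3
```

step_arm --pt "0 0.005 0" --pt "0 0.005 0" --spin '[0, 0]'

```text
time: 24.0
tool_pos: [556.7, 228.4, 38.2]
tcp_rot: [-180.0, 0.0, 86.4]
ft_force: [1.2, -2.7, 0.1]
finger_gap: 0.3
grip_force: 1.3
```

step_arm --pt "0 0.005 0" --pt "0 0.003 0" --spin '[0, 0]'

```text
time: 24.25
tool_pos: [556.7, 229.3, 38.2]
tcp_rot: [-180.0, 0.1, 86.4]
ft_force: [1.7, -7.7, -0.6]
finger_gap: -0.3
grip_force: 3.6
```

Out-stop felt (7.7 N). I'll back off, rise and check.

step_arm --pt "0 -0.03 0" --pt "0 -0.03 0" --pt "0 0 0.25" --pt "0 0 0.28" --pt "0 0 0.28" --pt "-0.25 0.1 0.1" --pt "-0.25 0.1 0" --pt "0 0 0" --spin '[0, 0, 0, 0, 0, 0, 0, 0]'

```text
time: 25.25
tool_pos: [454.0, 259.2, 220.6]
tcp_rot: [-180.0, -0.1, 86.6]
ft_force: [0.4, 0.7, 0.6]
finger_gap: -0.1
grip_force: 0.0
```

```bash
python3 - <<'E'
from h import *
a=snap('top','t6')['pixels'][115:265,215:405]; a0=cv2.imread('pics/top0.png')[115:265,215:405];s=snap('side','s6')['pixels'][190:300,240:350]
R=lambda a,h:cv2.resize(a,(a.shape[1]*h//a.shape[0],h),interpolation=cv2.INTER_CUBIC)
x=np.hstack([R(a,310),R(a0,310)]);y=R(s,280)
cv2.imwrite('pics/m6.png',np.vstack([x,np.pad(y,((0,0),(0,x.shape[1]-y.shape[1]),(0,0)))])); print(x.shape,r.sense()['tool_pos'])
g=lambda f:cv2.cvtColor(f,6).astype(np.float32)
print(cv2.phaseCorrelate(g(a0)[:,75:],g(a)[:,75:]))
E
```

```text
(310, 784, 3) [456.58972676 258.14524444 220.54459004]
((0.058547376445787336, 0.08191689205256125), 1.003467918925815)
```

View pics/m6.png

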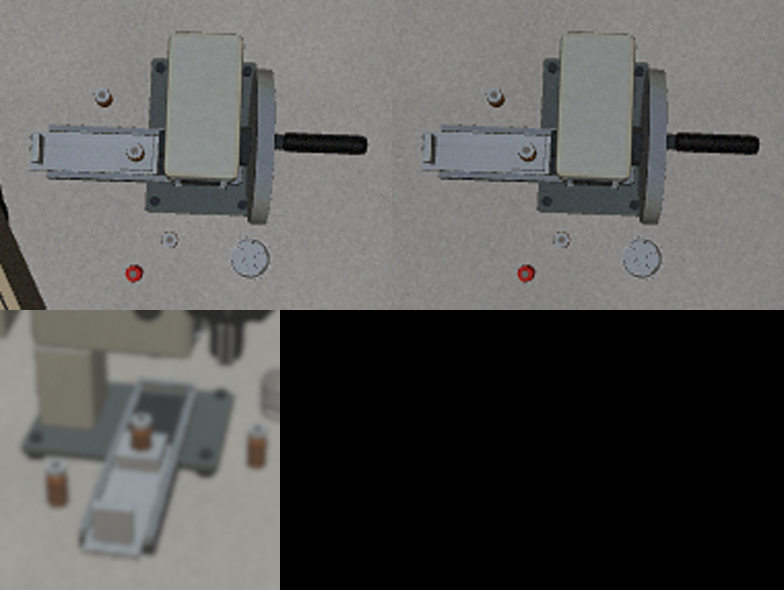

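The after view matches the start. The press is unmoved (image shift under 0.1 px), the handle is at the top at (320,143), the slide is fully out with its tab at (37,150), the capped vial stands upright at (135,152), and the bystanders are in place. The robot touches nothing, so I'm handing in.

```bash
python3 -c "
from bench import r
print(r.hand_in())"
```

```text
the job is handed in; nothing more can be done
None
```

The job is handed in, with no verdict shown: the slide went in to its stop, the wheel made one revolution with the handle back at the top, and the slide is fully out again with the vial upright in it; the last pictures show the press and bystanders unmoved, but I had no direct reading of how far the cap went down.

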